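Snap the desoldering pump into its spring-clip rail

TASK

Put the desoldering pump away in the spring-clip rail on the desk: lay its barrel across the open mouths of both clips, let go of it, and then press it straight down from above until it snaps fully home in both clips and all four jaws have closed over it. It may lie either way round, with the middle of the barrel about midway between the clips. Leave the flux tin, the solder reel and the multimeter where they stand.

Things in the scene. Friction and masses are not known exactly. Their poses are not given: they have to be found in the camera images.
- pump: Desoldering pump, a pen-like tool 197 mm long, about 75 g, lying on the desk: round blue barrel 20 mm in diameter, 120 mm long, with a nozzle at one end and a thin plunger rod with a knob at the other. y runs along it (plunger +y, nozzle -y); origin on the underside, 10 mm below the barrel's axis. Barrel from y = -74 to +46 mm.
- pump_mid (a point): Centre of the pump's barrel, on its axis (10 mm under its surface), at y = -14 mm in the pump's frame. A good place to grip it.
- clip_rail: Spring-clip rail, fixed to the desk: grey base plate 64 x 150 mm, its top 10 mm above the desk, with two upright spring-steel clips 84 mm apart along its y axis, each 10 mm wide along y. Each clip has two sprung jaws that lean in over the seat and flare out above; flare tips 52 mm above the desk, 33 mm apart. Origin: centre of the underside, on the desk; z up.
- seat (a point): Midpoint of the seat axis, midway between the clips, 34 mm above the desk: where the barrel's centre lies when fully home (barrel's top then 44 mm above the desk). The jaws' noses then stand slightly above the barrel, so press on the barrel between the clips, where 74 mm of it is free.
- clip_left (a point): Seat axis at the clip on the rail's +y side, 42 mm from seat, 34 mm above the desk. A 20 mm barrel laid in the mouths rests on the jaws' noses (12 mm between them) with its axis 53 mm above the desk, 19 mm above its seat.
- clip_right (a point): Seat axis at the clip on the rail's -y side, 42 mm from seat, 34 mm above the desk. Pressing the barrel past the noses takes 4 to 8 N for each clip (8 to 16 N for both at once); the force drops as it snaps down on to its seat.
- jaw_left_near (a joint): Jaw of the +y clip on the rail's -x side: 0 = closed, grows as it is spread outward (rad; about 0.13 as the barrel passes); sprung shut.
- jaw_left_far (a joint): Jaw of the +y clip on the rail's +x side, as above.
- jaw_right_near (a joint): Jaw of the -y clip on the rail's -x side, as above.
- jaw_right_far (a joint): Jaw of the -y clip on the rail's +x side, as above.
- flux_tin: Bystander: round tin with a red lid, 63 mm in diameter, 32 mm high; origin at the centre of its underside.
- solder_reel: Bystander: reel of solder wire with white flanges, 55 mm in diameter, 48 mm high; origin at the centre of its underside.
- multimeter: Bystander: yellow hand multimeter lying face up, 142 x 72 x 42 mm; origin at the centre of its underside, x along its length.

How it is judged:
On the way, in this order (a step that is already met when the one before it is completed fails the run):
1. the pump's barrel lies at rest across the mouths of both clips, let go of and not yet pressed in (z of pump_mid in the frame of seat between 0.012 and 0.026 m and x of pump_mid in the frame of seat between -0.008 and 0.008 m and y of pump_mid in the frame of seat between -0.018 and 0.018 m and angle between the y axis of pump and the y axis of clip_rail, either way round below 0.12 rad and contact force between each of the arm, the fingers and pump below 0.05 N and linear speed of pump below 0.03 m/s), for 0.2 s.
2. the barrel has passed the noses of both clips and lies on its seat (z of pump_mid in the frame of seat below 0.003 m and angle between the y axis of pump and the y axis of clip_rail, either way round below 0.06 rad), for 0.1 s.
At the end, for the whole second after the job is handed in: The barrel's centre lies on the seat axis (within 3 mm in height, 4 mm sideways and 18 mm along it), parallel to the rail within 0.05 rad, all four jaws are closed again (under 0.04 rad), and the pump is at rest (z of pump_mid in the frame of seat between -0.003 and 0.003 m and x of pump_mid in the frame of seat between -0.004 and 0.004 m and y of pump_mid in the frame of seat between -0.018 and 0.018 m and angle between the y axis of pump and the y axis of clip_rail, either way round below 0.05 rad and value of joint each of jaw_left_near, jaw_left_far, jaw_right_near, jaw_right_far below 0.04 rad and linear speed of pump below 0.02 m/s); the robot touches nothing.
It fails at once if the flux tin, the solder reel or the multimeter is moved by more than 30 mm (distance of any of flux_tin, solder_reel, multimeter from where it was at the start of the episode above 0.03 m).
It also fails if it takes over 42 s, if anything falls off the work surface, if the arm or the gripper's body presses on something with over 40 N, if the wrist force passes 120 N, or if a joint passes its speed limit or range.

ROBOT

A 6-joint arm with a two-finger parallel gripper is mounted at the origin on a cart in front of the work surface, level with it; the furniture and walls round the work are solid. World frame = base frame: x ahead of the robot, y to its left, z up, the work surface at z = 0. Lengths are in m, angles in rad, forces in N, time in s.
With the tool pointing down it reaches from about 0.4 to 0.825 m from the base axis. Payload 7 kg.
Tool frame: the origin (TCP) lies at the very end of the fingers, on their centre line; the grasp point (between the pads) lies 19 mm behind it; z points along the fingers, y is the line along which they close (so a half turn about z gives the same grasp; the last joint's range is limited). The gripper opens to 88 mm and grips with 3 to 60 N. Pads are 19 mm wide; open, the fingers measure 130 mm over their backs; the gripper's body (78 mm by 193 mm) begins 47 mm behind the grasp point.
Start: joints at [1.611, 0.359, 0.012, 0, -1.224, -0.288], TCP at [0.166, 0.654, 0.227] pointing down, gripper open.
Joint ranges: [-3.07, 3.07], [-1.43, 2.12], [-1.02, 1.25], [-3.03, 1.67], [-3.05, -0], [-3.03, 3.03]. Speed limits (rad/s): [2.39, 2.39, 3.01, 3.14, 3.14, 3.14].

INTERFACE

Orientations are given as [roll, pitch, yaw] about the fixed x, y, z axes, in that order (R = Rz(yaw) Ry(pitch) Rx(roll)).
In Python, from station import arm gives the robot as it stands.
- The arm moves only by the tool step_arm, never from a script. Its argument "rows" is a list of rows, each a list of 5 numbers: the shift along the world's x, y, z in m, then the turn about the world's z in rad, then the finger opening in m, from 0 to 0.0876. In form: [[x, y, z, spin, gripper], ...]. A call has 1 to 20 rows; each row is the pose to reach, as a shift and turn from the pose commanded when the call began; what a row does not reach only later rows make up. A row lasts 1/10 s, in which the tool goes at most 50 mm and 8.59 degrees, less where a joint would pass 70% of its speed; a pose out of reach is approached as far as the arm can. A call with a gripper value outside its range is refused whole. The fingers move at their own pace and stop on an object; "newtons" is the grip in N (left out, the last holds). Time passes only in rows, so rows that repeat a pose let the fingers close. It gives the time, the measured TCP pose, the force, the opening and the grip force at its end, in the units of the state.
- arm.get_state(): the state, without advancing time (a new reading comes with each control period).
- arm.grab_frame(name): name is "side" or "top"; returns a dict with "color" (480x640x3 uint8, blue, green, red), "vfov" (degrees; the focal length in pixels is half the picture's height over the tangent of half this angle, whatever the lens; pixels are square), "cx", "cy" (the principal point, pixels), "rvec" (rotation vector, rad) and "tvec" (3), from world to camera coordinates, as OpenCV has them. Camera axes: x right, y down, z forward; pixel columns grow to the right and rows downward; lengths in m; the calibration is good to about 2 mm. A picture is of the moment at which its call begins. There is no depth.
- arm.job_done(): hands the job in; it is judged then, once.
The state is a dict: "t": time; "q": joint angles; "qd": joint speeds; "joint_efforts": joint torques, N m; "eef_pos": TCP position; "ee_rot": TCP orientation; "force": force on the tool from outside, world axes, zero at the start; "moment": the same for the moment, N m; "width": finger opening in m; "gripper_force": force on a finger pad.
Only numpy, scipy, OpenCV 4.12 (cv2) and the standard library are available. Lean on these libraries where they do the work, as an engineer would, in place of code of your own. Each camera call takes 0.05 s, during which the arm holds its last target. There are 200 camera calls.

## Working session

There is one attempt and no reset: what is moved stays moved. The work goes in short steps, Python scripts to look and compute and a tool call to move; the robot and the scene stay as the last step left them, time stands still between calls to the robot, and variables do not carry over. Pictures are saved under pics/ and viewed, at most 10 in all, crops included, and the job is handed in when it is done.

Besides the shell and the picture viewer there is one more tool, called after "Call:" as name([rows], argument=value, ...), one row to a line, values as JSON. step_arm: Moves the arm, as the interface text tells. Its arguments: {"type":"object","properties":{"rows":{"type":"array"},"newtons":{"type":"number"}},"required":["rows"]}

```bash
mkdir -p pics; python3 - <<'E'
from station import arm
import cv2,pickle
d={}
for n in("top","side"):
    f=arm.grab_frame(n); d[n]=f; cv2.imwrite(f"pics/{n}0.png",f["color"]); print(n,{k:v for k,v in f.items() if k!="color"})
pickle.dump(d,open("f0.pkl","wb"))
s=arm.get_state(); print(s)
E
```

```text
top {'vfov': 46.12588059862612, 'cx': 327.23478921856076, 'cy': 243.62177860709372, 'rvec': array([ 2.19167756, -2.02019681,  0.21059699]), 'tvec': array([-0.0897157 ,  0.51886504,  1.21605036])}
side {'vfov': 48.76754189770605, 'cx': 321.7769515397904, 'cy': 237.01673880749524, 'rvec': array([ 1.96473125, -0.53410219,  0.3053797 ]), 'tvec': array([-0.46834816,  0.13814578,  1.29014242])}
{'t': 0.1, 'q': array([ 1.61108611e+00,  3.59346950e-01,  1.11644153e-02, -3.24603354e-04,
       -1.22411788e+00, -2.88106867e-01]), 'qd': array([ 0.00103706, -0.00144236,  0.00201274,  0.00173315,  0.00080643,
        0.00015506]), 'joint_efforts': array([-8.46014300e-04, -5.84161699e+01,  2.93753546e+01,  7.01555237e+00,
        1.01990972e-02, -4.98977806e-05]), 'eef_pos': array([0.16547857, 0.65394797, 0.22569906]), 'ee_rot': array([ 3.14006385e+00, -1.34823486e-04, -2.47927505e-01]), 'force': array([-0.34848525,  0.52533637,  0.17393942]), 'moment': array([ 0.04532609, -0.01872684, -0.01297977]), 'gripper_force': 0.0, 'width': 0.08757347931320313}
```

View pics/top0.png

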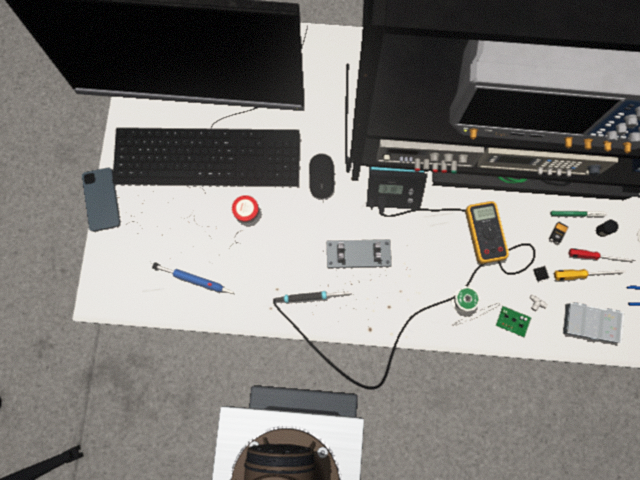

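View pics/side0.png

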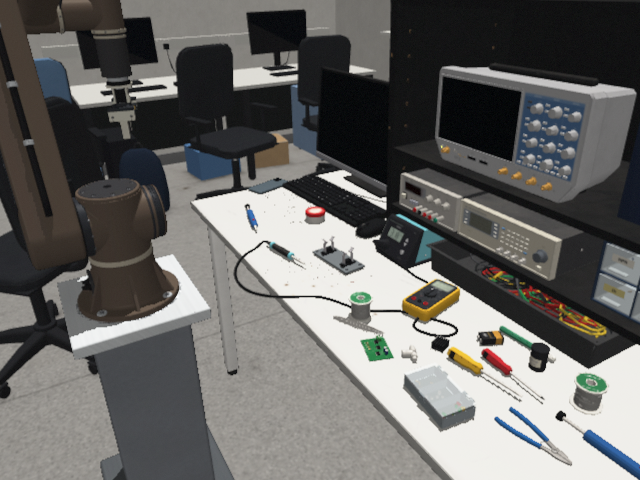

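The top view shows the pump at about (197,278), plunger at (155,266) and nozzle at (233,292). The rail is at (358,253), the flux tin at (245,209), the reel at (467,299) and the meter at (488,232). The side view shows the same pump at (251,217) and the rail at (338,260).

```bash
cat > h.py <<'E'
import numpy as np,cv2
def K(f):
    h=f["color"].shape[0]; F=h/2/np.tan(np.radians(f["vfov"])/2); return np.array([[F,0,f["cx"]],[0,F,f["cy"]],[0,0,1]])
def ray(f,uv,z):
    R=cv2.Rodrigues(f["rvec"])[0]; c=-R.T@f["tvec"]
    d=(R.T@np.linalg.inv(K(f))@np.c_[np.atleast_2d(uv),np.ones(len(np.atleast_2d(uv)))].T).T
    return c+d*((z-c[2])/d[:,2])[:,None]
def proj(f,P): return cv2.projectPoints(np.atleast_2d(np.array(P,float)),f["rvec"],f["tvec"],K(f),None)[0][:,0]
def blue(f,box,z):
    x0,y0,x1,y1=box; h=cv2.cvtColor(f["color"],cv2.COLOR_BGR2HSV)[y0:y1,x0:x1]
    m=cv2.inRange(h,(100,110,50),(125,255,255)); n,l,s,_=cv2.connectedComponentsWithStats(m)
    i=1+np.argmax(s[1:,4]); p=np.argwhere(l==i)[:,::-1]+[x0,y0]
    return cv2.minAreaRect(p.astype(np.float32)),s[i,4],ray(f,p,z)
def axis(w):
    c=w.mean(0); d=np.linalg.svd((w-c)[:,:2],full_matrices=False)[2][0]; t=(w-c)[:,:2]@d
    return c[:2]+d*(t.max()+t.min())/2,d,np.ptp(t),np.degrees(np.arctan2(d[1],d[0]))
E
python3 - <<'E'
import pickle; from h import *
d=pickle.load(open("f0.pkl","rb")); f=d["top"]
print("cam",-cv2.Rodrigues(f["rvec"])[0].T@f["tvec"])
for n,b in(("top",(140,250,250,310)),("side",(235,195,270,240))):
    r,a,w=blue(d[n],b,0.01); print(n,r,a,axis(w))
g=f["color"][225:285,310:405]; 
for n,b in(("top",(310,225,405,285)),("side",(300,225,380,285))):
    im=d[n]["color"][b[1]:b[3],b[0]:b[2]]; cv2.imwrite(f"pics/c{n}.png",cv2.resize(im,None,fx=5,fy=5,interpolation=cv2.INTER_CUBIC))
a=cv2.imread("pics/ctop.png");c=cv2.imread("pics/cside.png")
im=d["top"]["color"][250:310,140:245]; p=cv2.resize(im,None,fx=4,fy=4,interpolation=cv2.INTER_CUBIC)
o=np.zeros((600,800,3),np.uint8); o[:300,:475]=a; o[300:600,:400]=c; o[300:540,400:800]=p[:,:400]; cv2.imwrite("pics/crop1.png",o)
h=cv2.cvtColor(f["color"],cv2.COLOR_BGR2HSV)[225:285,310:405]
m=cv2.inRange(h,(0,0,80),(180,80,190)); n,l,s,_=cv2.connectedComponentsWithStats(m); i=1+np.argmax(s[1:,4])
p=(np.argwhere(l==i)[:,::-1]+[310,225]).astype(np.float32); r=cv2.minAreaRect(p); print(r,s[i]); bx=ray(f,cv2.boxPoints(r),0.01); print(bx,ray(f,[r[0]],0.01))
print(proj(f,[[0.166,0.654,0.227]]))
for n,uv in(("tin",(245,209)),("reel",(467,299)),("iron",(305,297)),("iron2",(276,302))):print(n,ray(f,[uv],0.03))
E
```

```text
cam [ 0.26262019 -0.06930629  1.29702567]
top ((197.28746032714844, 280.11639404296875), (49.97437286376953, 6.682808876037598), 19.025604248046875) 311 (array([0.42388338, 0.24502902]), array([0.2484222 , 0.96865185]), np.float64(0.11699662706415051), np.float64(75.61583421565525))
side ((251.35000610351562, 217.54998779296875), (16.443843841552734, 5.375871658325195), 71.56504821777344) 82 (array([0.42463644, 0.2473701 ]), array([-0.26987466, -0.96289546]), np.float64(0.1288092357745595), np.float64(-105.65680882448353))
((358.4686279296875, 253.589599609375), (28.526290893554688, 64.93952178955078), 88.72696685791016) [  16   14   66   30 1729]
[[ 0.54196393 -0.04216191  0.01      ]
 [ 0.55773431 -0.19316639  0.01      ]
 [ 0.49039446 -0.19855735  0.01      ]
 [ 0.47482292 -0.04915068  0.01      ]] [[ 0.51604792 -0.12075779  0.01      ]]
[[-67.61144968 383.55368191]]
tin [[0.59609702 0.15069217 0.03      ]]
reel [[ 0.42813885 -0.37065802  0.03      ]]
iron [[ 0.40299595 -0.00688944  0.03      ]]
iron2 [[0.38647591 0.05709009 0.03      ]]
```

View pics/crop1.png

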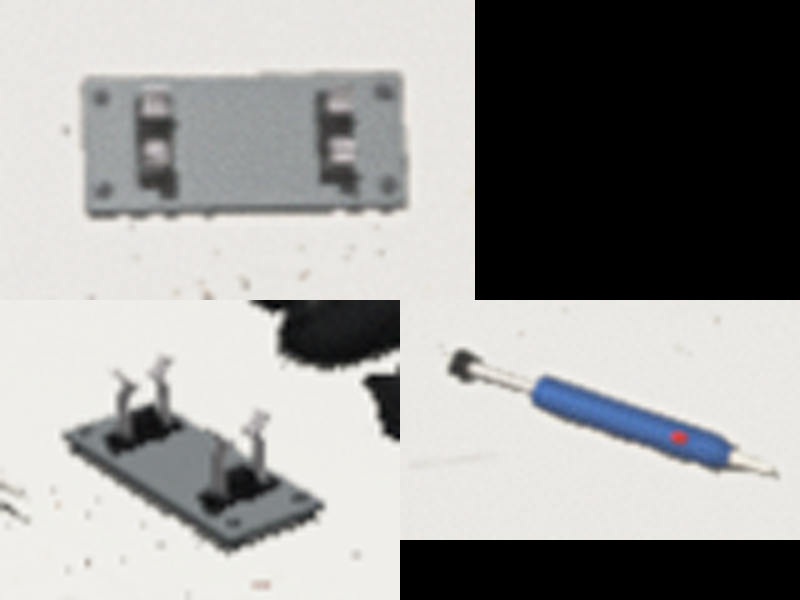

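The enlarged crop shows the rail plate's corners, the flare tips near (155,105), (155,152), (340,100) and (341,150) in 5x pixels, and the pump with its plunger on the left. I'll refine the rail from the flares and check how high the black station beside it stands.

```bash
python3 - <<'E'
import pickle; from h import *
d=pickle.load(open("f0.pkl","rb")); f=d["top"]; s=d["side"]
q=lambda x,y:((x+.5)/5-.5+310,(y+.5)/5-.5+225)
L=ray(f,[q(155,128),q(340.5,125)],0.050); print("clips",L,L.mean(0),L[0]-L[1])
C=ray(f,[q(83,77),q(401,72)],0.01); print("far edge",C,np.arctan2(-(C[0]-C[1])[0],(C[0]-C[1])[1]))
C2=ray(f,[q(88,210),q(406,203)],0.01); print("near",C2,"centre",(C.mean(0)+C2.mean(0))/2)
print("station base top view",ray(f,[(368,207),(423,212)],0))
B=ray(s,[(377,250)],0)[0]; print("side base",B)
for z in(0,.04,.08,.12): print(z,proj(s,[[B[0],B[1],z]]),proj(f,[[B[0],B[1],z]]))
E
```

```text
clips [[ 0.51266407 -0.07844448  0.05      ]
 [ 0.52083969 -0.16175923  0.05      ]] [ 0.51675188 -0.12010186  0.05      ] [-0.00817562  0.08331475  0.        ]
far edge [[ 0.54218314 -0.04333973  0.01      ]
 [ 0.55664426 -0.19132572  0.01      ]] 0.09741023171032086
near [[ 0.47958938 -0.05079418  0.01      ]
 [ 0.49482545 -0.19726355  0.01      ]] centre [ 0.51831056 -0.1206808   0.01      ]
station base top view [[ 0.63271952 -0.13589868  0.        ]
 [ 0.63104103 -0.26717178  0.        ]]
side base [ 0.64261879 -0.12810504  0.        ]
0 [[377. 250.]] [[365.01894511 202.75808248]]
0.04 [[377.35441015 237.04415281]] [[366.14053201 197.96674279]]
0.08 [[377.71744371 223.77306778]] [[367.33135075 192.87964956]]
0.12 [[378.08941927 210.1750978 ]] [[368.59801565 187.4685469 ]]
```

Call:
step_arm([
  [0.05,-0.03,0,-0.14,0.06],
  [0.09,-0.07,0,-0.28,0.06],
  [0.13,-0.12,0,-0.42,0.06],
  [0.16,-0.17,0,-0.56,0.06],
  [0.18,-0.22,0,-0.7,0.06],
  [0.2,-0.27,0,-0.84,0.06],
  [0.22,-0.32,0,-0.98,0.06],
  [0.24,-0.36,0,-1.12,0.06],
  [0.258,-0.4,0,-1.26,0.06],
  [0.258,-0.408,0,-1.4,0.06],
  [0.258,-0.408,-0.04,-1.54,0.06],
  [0.258,-0.408,-0.08,-1.574,0.06],
  [0.258,-0.408,-0.12,-1.574,0.06],
  [0.258,-0.408,-0.12,-1.574,0.06],
], newtons=20)

```text
t: 1.5
eef_pos: [0.4209, 0.2432, 0.1021]
ee_rot: [3.137, -0.008, -1.823]
force: [-0.2, -0.5, 0.7]
width: 0.06
gripper_force: 0.0
```

Call:
step_arm([
  [0.002,0.002,-0.03,0,0.06],
  [0.002,0.002,-0.06,0,0.06],
  [0.002,0.002,-0.08,0,0.06],
  [0.002,0.002,-0.09,0,0.06],
  [0.002,0.002,-0.09,0,0.06],
  [0.002,0.002,-0.09,0,0.06],
])

```text
t: 2.1
eef_pos: [0.4263, 0.2492, 0.0178]
ee_rot: [-3.141, 0.001, -1.821]
force: [0.4, -0.3, -0.4]
width: 0.0601
gripper_force: 0.0
```

```bash
python3 - <<'E'
from station import arm; from h import *
f=arm.grab_frame("side"); s=arm.get_state(); print(s["eef_pos"],s["ee_rot"],s["force"])
g=arm.grab_frame("top")
o=np.vstack([cv2.resize(x,(800,300),interpolation=cv2.INTER_CUBIC) for x in (f["color"][190:250,180:340],g["color"][220:310,110:350])]); cv2.imwrite("pics/g1.png",o)
E
```

```text
[0.42629227 0.24925385 0.01797934] [-3.14058288e+00  1.72102769e-03 -1.82123862e+00] [ 0.12007944 -0.08544854  0.74314985]
```

View pics/g1.png

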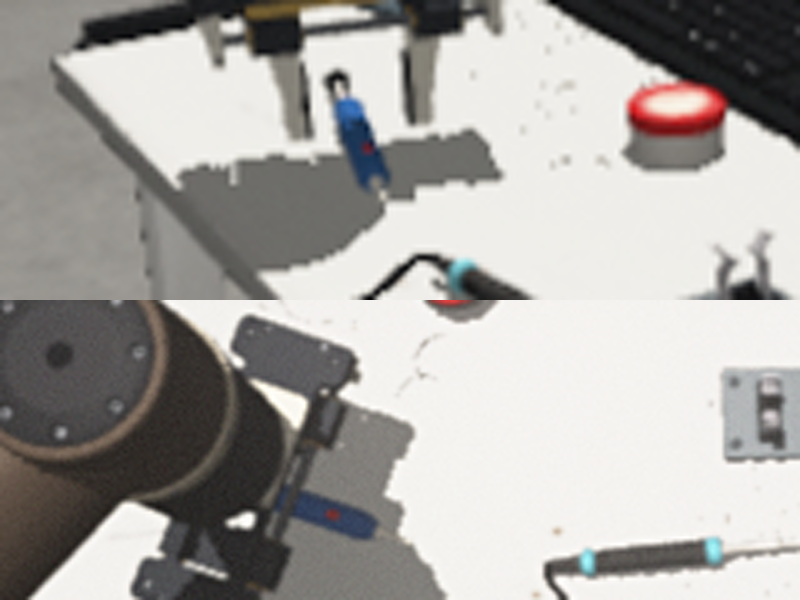

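The fingers straddle the barrel, at (300,100) and (418,90) in the crop, with the pump between them. Next I go down and grip.

Call:
step_arm([
  [-0.002,-0.003,-0.008,0,0.06],
  [-0.002,-0.003,-0.014,0,0.06],
  [-0.002,-0.003,-0.014,0,0.018],
  [-0.002,-0.003,-0.014,0,0.015],
  [-0.002,-0.003,-0.014,0,0.015],
  [-0.002,-0.003,-0.014,0,0.015],
  [-0.002,-0.003,-0.014,0,0.015],
  [-0.002,-0.003,-0.014,0,0.015],
  [-0.002,-0.003,-0.014,0,0.015],
], newtons=25)

```text
t: 3.1
eef_pos: [0.4236, 0.2455, 0.0027]
ee_rot: [-3.141, 0.0, -1.822]
force: [-0.5, -0.5, 0.4]
width: 0.0194
gripper_force: 25.0
```

Call:
step_arm([
  [0,0,0.03,0,0.015],
  [0,0,0.07,0,0.015],
  [0,0,0.11,0,0.015],
  [0.005,-0.02,0.12,0.03,0.015],
  [0.012,-0.05,0.12,0.07,0.015],
  [0.022,-0.09,0.12,0.11,0.015],
  [0.032,-0.13,0.12,0.15,0.015],
  [0.043,-0.17,0.12,0.19,0.015],
  [0.054,-0.21,0.12,0.23,0.015],
  [0.064,-0.25,0.12,0.27,0.015],
  [0.074,-0.29,0.12,0.3,0.015],
  [0.083,-0.325,0.12,0.33,0.015],
  [0.09,-0.352,0.12,0.35,0.015],
  [0.093,-0.366,0.12,0.35,0.015],
  [0.093,-0.366,0.12,0.35,0.015],
  [0.093,-0.366,0.11,0.35,0.015],
  [0.093,-0.366,0.1,0.35,0.015],
  [0.093,-0.366,0.1,0.35,0.015],
  [0.093,-0.366,0.1,0.35,0.015],
])

```text
t: 5.0
eef_pos: [0.5162, -0.12, 0.102]
ee_rot: [3.14, -0.0, -1.471]
force: [-0.3, -0.0, -1.1]
width: 0.019
gripper_force: 25.0
```

```bash
python3 - <<'E'
from station import arm; from h import *
f=arm.grab_frame("side"); s=arm.get_state(); print(s["eef_pos"],s["ee_rot"],s["force"],s["width"])
g=arm.grab_frame("top")
P=s["eef_pos"]+[0,0,.0073]; y=np.array([-np.sin(.1),np.cos(.1),0])
for F in(f,g): print("ends expected",proj(F,[P+.06*y,P-.06*y,P]).tolist())
for F,b in((f,(290,190,400,290)),(g,(290,210,430,290))):
    try: r,a,w=blue(F,b,P[2]); print(r,a,axis(w))
    except Exception as e: print(e)
o=np.vstack([cv2.resize(x,(800,300),interpolation=cv2.INTER_CUBIC) for x in (f["color"][210:285,240:440],g["color"][215:290,260:460])]); cv2.imwrite("pics/g2.png",o)
E
```

```text
[ 0.51654999 -0.12008793  0.10247436] [ 3.14123173e+00 -1.14389585e-04 -1.47072342e+00] [-0.15020617  0.13642161 -0.34950436] 0.019371071314185213
ends expected [[322.8159461639245, 215.72495896856344], [350.5581389098106, 230.79315090973077], [336.2393721025314, 223.0159024207881]]
ends expected [[332.78635346428007, 245.05814087434797], [388.5284981926667, 244.03892019362576], [360.66196366720754, 244.54844756159483]]
((342.5882263183594, 226.35293579101562), (17.835851669311523, 6.859943389892578), 30.963754653930664) 107 (array([ 0.51934415, -0.1459837 ]), array([-0.1142774 , -0.99344888]), np.float64(0.08625182610194876), np.float64(-96.56194837300426))
((340.5, 245.0), (8.0, 11.0), 90.0) 86 (array([ 0.51360186, -0.07654501]), array([ 0.55386823, -0.83260434]), np.float64(0.028229758804112944), np.float64(-56.36720340983246))
```

View pics/g2.png

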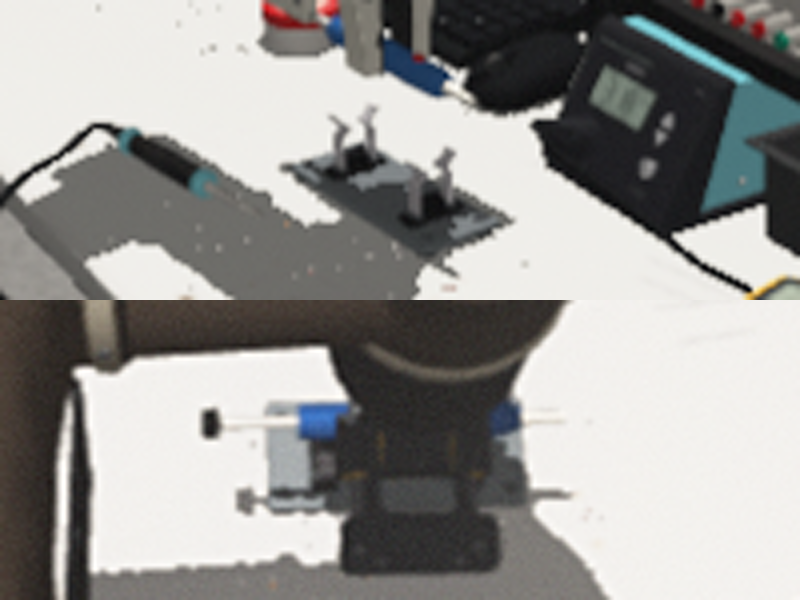

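The barrel spans 334.5 to 390.5 in the top view, level and over the clips, but about 4 mm towards -y. I'll correct that and lower it.

Call:
step_arm([
  [0,0.004,-0.02,0,0.015],
  [0,0.004,-0.035,0,0.015],
  [0,0.004,-0.045,0,0.015],
  [0,0.004,-0.05,0,0.015],
  [0,0.004,-0.053,0,0.015],
  [0,0.004,-0.055,0,0.015],
  [0,0.004,-0.056,0,0.015],
  [0,0.004,-0.056,0,0.015],
  [0,0.004,-0.056,0,0.015],
])

```text
t: 6.0
eef_pos: [0.5168, -0.1167, 0.0469]
ee_rot: [-3.141, -0.0, -1.472]
force: [-0.2, 0.1, -0.9]
width: 0.0193
gripper_force: 25.0
```

```bash
python3 - <<'E'
from station import arm; from h import *
f=arm.grab_frame("side"); s=arm.get_state(); print(s["eef_pos"],s["ee_rot"],s["force"],s["moment"],s["width"])
g=arm.grab_frame("top")
o=np.vstack([cv2.resize(x,(800,300),interpolation=cv2.INTER_CUBIC) for x in (f["color"][220:280,270:430],g["color"][215:290,260:460])]); cv2.imwrite("pics/g3.png",o)
E
```

```text
[ 0.51674858 -0.11666295  0.04686949] [-3.14106891e+00 -2.56142308e-05 -1.47178983e+00] [-0.3949862   0.49616694 -0.5546439 ] [ 0.03843363 -0.01937008  0.00493101] 0.019150090415668973
```

View pics/g3.png

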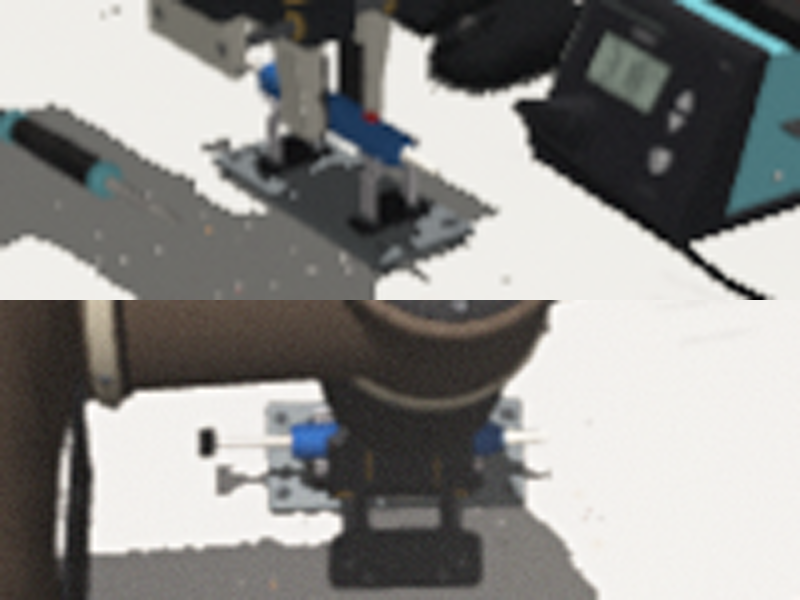

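The barrel lies over both clip mouths between the flares, at crop (300,100) to (400,150). I go 1 mm lower, open and rise.

Call:
step_arm([
  [0,0,-0.001,0,0.015],
  [0,0,-0.001,0,0.015],
  [0,0,-0.001,0,0.022],
  [0,0,-0.001,0,0.028],
  [0,0,-0.001,0,0.04],
  [0,0,-0.001,0,0.05],
  [0,0,-0.001,0,0.05],
  [0,0,0.02,0,0.05],
  [0,0,0.05,0,0.05],
  [0,0,0.08,0,0.05],
  [0,0,0.1,0,0.05],
  [0,0.05,0.11,0,0.05],
  [0,0.1,0.11,0,0.05],
  [-0.02,0.15,0.11,0,0.05],
  [-0.04,0.2,0.11,0,0.05],
  [-0.04,0.24,0.11,0,0.05],
  [-0.04,0.24,0.11,0,0.05],
])

```text
t: 7.8
eef_pos: [0.4765, 0.128, 0.1571]
ee_rot: [-3.14, 0.001, -1.467]
force: [-0.1, 0.2, 0.3]
width: 0.0501
gripper_force: 0.0
```

```bash
python3 - <<'E'
from station import arm; from h import *
f=arm.grab_frame("side"); s=arm.get_state(); print(s["eef_pos"],s["ee_rot"],s["force"],s["moment"],s["width"])
g=arm.grab_frame("top")
for F,b in((f,(290,210,380,280)),(g,(320,230,410,275))):
    for z in (.053,.034): r,a,w=blue(F,b,z); print(r,a,z,axis(w))
o=np.vstack([cv2.resize(x,(800,300),interpolation=cv2.INTER_CUBIC) for x in (f["color"][220:280,270:430],g["color"][215:290,260:460])]); cv2.imwrite("pics/g4.png",o)
E
```

```text
[0.47628217 0.12598161 0.15676495] [-3.14101840e+00  3.69834268e-04 -1.46723579e+00] [ 0.42349093 -0.17465482  0.47145238] [ 0.06973722 -0.07855262  0.04041353] 0.05003293209764916
((336.43524169921875, 242.25389099121094), (31.527925491333008, 6.478341102600098), 30.256441116333008) 194 0.053 (array([ 0.51766443, -0.11718146]), array([ 0.05580872, -0.99844148]), np.float64(0.1312636389626932), np.float64(-86.80073345491147))
((336.43524169921875, 242.25389099121094), (31.527925491333008, 6.478341102600098), 30.256441116333008) 194 0.034 (array([ 0.53721058, -0.08438793]), array([ 0.05580872, -0.99844148]), np.float64(0.13525705648740322), np.float64(-86.80073345491145))
((358.5, 248.5), (7.0, 51.0), 90.0) 333 0.053 (array([ 0.5184507 , -0.11837979]), array([ 0.09576373, -0.99540409]), np.float64(0.11503033594540184), np.float64(-84.50472140261537))
((358.5, 248.5), (7.0, 51.0), 90.0) 333 0.034 (array([ 0.52235799, -0.11912929]), array([ 0.09576373, -0.99540409]), np.float64(0.11678719389118038), np.float64(-84.50472140261537))
```

View pics/g4.png

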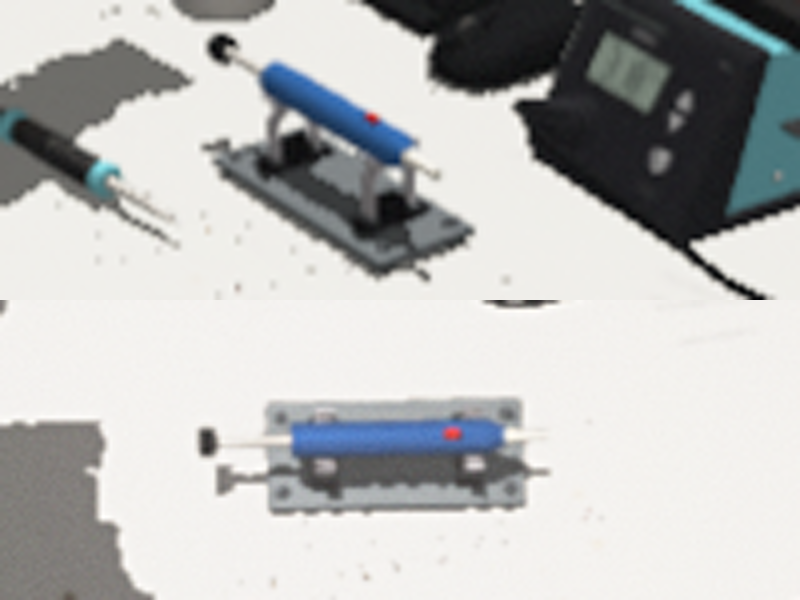

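The pump rests level across both mouths, released, with its mid-point at (0.518, -0.118). It is ready to press, with the fingers turned along the barrel so that both tips bear on it.

Call:
step_arm([
  [0,-0.02,0,0.14,0.008],
  [0.003,-0.04,0,0.28,0.008],
  [0.006,-0.06,0,0.42,0.008],
  [0.01,-0.08,0,0.56,0.008],
  [0.015,-0.105,0,0.7,0.008],
  [0.02,-0.13,0,0.84,0.008],
  [0.025,-0.155,0,0.98,0.008],
  [0.03,-0.18,0,1.12,0.008],
  [0.035,-0.205,0,1.26,0.008],
  [0.04,-0.23,0,1.4,0.008],
  [0.0415,-0.2435,0,1.53,0.008],
  [0.0415,-0.2435,-0.02,1.567,0.008],
  [0.0415,-0.2435,-0.05,1.567,0.008],
  [0.0415,-0.2435,-0.07,1.567,0.008],
  [0.0415,-0.2435,-0.07,1.567,0.008],
  [0.0415,-0.2435,-0.07,1.567,0.008],
  [0.0415,-0.2435,-0.07,1.567,0.008],
])

```text
t: 9.6
eef_pos: [0.5188, -0.1207, 0.0878]
ee_rot: [3.141, -0.002, 0.095]
force: [-0.3, 0.2, 0.5]
width: 0.0079
gripper_force: 0.0
```

Call:
step_arm([
  [-0.001,0.002,-0.01,0,0.008],
  [-0.001,0.002,-0.018,0,0.008],
  [-0.001,0.002,-0.022,0,0.008],
  [-0.001,0.002,-0.024,0,0.008],
  [-0.001,0.002,-0.026,0,0.008],
  [-0.001,0.002,-0.028,0,0.008],
  [-0.001,0.002,-0.028,0,0.008],
])

```text
t: 10.3
eef_pos: [0.5177, -0.1182, 0.0591]
ee_rot: [3.141, -0.001, 0.096]
force: [-1.0, -0.0, 4.9]
width: 0.0079
gripper_force: 3.0
```

Call:
step_arm([
  [0,0,-0.002,0,0.008],
  [0,0,-0.004,0,0.008],
  [0,0,-0.006,0,0.008],
  [0,0,-0.008,0,0.008],
  [0,0,-0.01,0,0.008],
  [0,0,-0.012,0,0.008],
  [0,0,-0.014,0,0.008],
  [0,0,-0.0145,0,0.008],
  [0,0,-0.0145,0,0.008],
  [0,0,-0.0145,0,0.008],
])

```text
t: 11.3
eef_pos: [0.5173, -0.1181, 0.0442]
ee_rot: [3.142, -0.0, 0.095]
force: [-0.3, 0.7, 5.0]
width: 0.008
gripper_force: 1.9
```

Call:
step_arm([
  [0,0,-0.001,0,0.008],
  [0,0,-0.002,0,0.008],
  [0,0,-0.002,0,0.008],
])

```text
t: 11.6
eef_pos: [0.5192, -0.1179, 0.0439]
ee_rot: [3.141, -0.004, 0.096]
force: [-2.0, 3.2, 14.7]
width: 0.0081
gripper_force: 7.8
```

Position holds at 0.044 m while the force climbs, so the barrel is on its seat. I lift off and look.

Call:
step_arm([
  [0,0,0.005,0,0.008],
  [0,0,0.02,0,0.008],
  [0,0,0.05,0,0.008],
  [0,0,0.09,0,0.008],
  [-0.01,0.04,0.11,0,0.008],
  [-0.02,0.09,0.11,0,0.008],
  [-0.03,0.14,0.11,0,0.008],
  [-0.04,0.19,0.11,0,0.008],
  [-0.04,0.24,0.11,0,0.008],
  [-0.04,0.24,0.11,0,0.008],
  [-0.04,0.24,0.11,0,0.008],
])

```text
t: 12.7
eef_pos: [0.4765, 0.123, 0.1517]
ee_rot: [3.141, 0.001, 0.098]
force: [0.4, -0.8, -1.4]
width: 0.0082
gripper_force: 0.0
```

```bash
python3 - <<'E'
from station import arm; from h import *
f=arm.grab_frame("side"); s=arm.get_state(); print(s["t"],s["eef_pos"],s["force"])
g=arm.grab_frame("top")
for F,b in((f,(290,210,380,280)),(g,(320,230,410,275))):
    r,a,w=blue(F,b,.034); print(r,a,axis(w))
o=np.vstack([cv2.resize(x,(800,300),interpolation=cv2.INTER_CUBIC) for x in (f["color"][220:280,270:430],g["color"][215:290,260:460])]); cv2.imwrite("pics/g5.png",o)
E
```

```text
12.75 [0.47645355 0.12185762 0.15159255] [ 0.1123857  -0.16965399 -0.10133436]
((333.6123962402344, 247.32025146484375), (20.669960021972656, 7.313985347747803), 32.0053825378418) 127 (array([ 0.51581932, -0.10705054]), array([-0.08000326, -0.9967946 ]), np.float64(0.09764030923612774), np.float64(-94.5887532353601))
((359.0, 250.5), (7.0, 50.0), 90.0) 288 (array([ 0.51890164, -0.1205248 ]), array([ 0.1058321 , -0.99438401]), np.float64(0.11459515803485765), np.float64(-83.92489037410772))
```

View pics/g5.png

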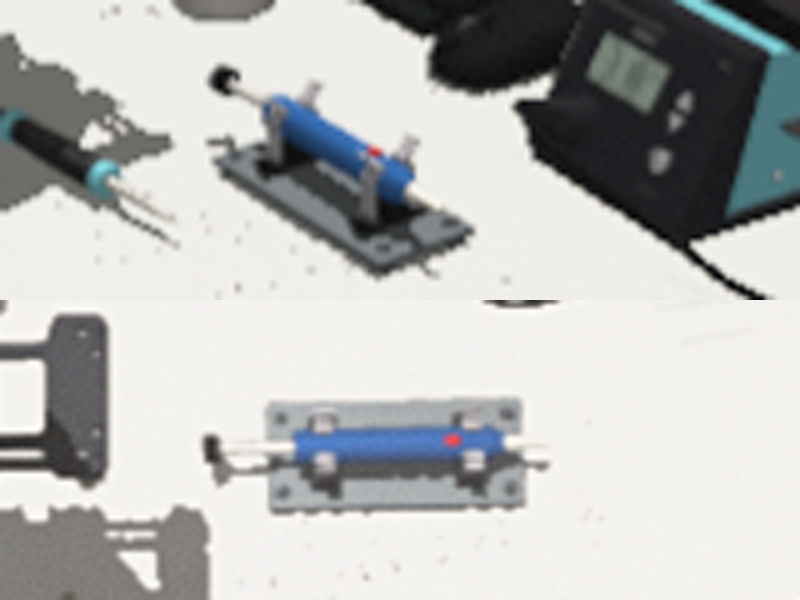

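The jaws have closed over the barrel at both clips, at crop (278,130) and (370,180) in the side view and at (325,440) and (472,440) in the top view. I'll check the height at each end before handing in.

```bash
python3 - <<'E'
from station import arm; from h import *
f=arm.grab_frame("side"); h=cv2.cvtColor(f["color"],cv2.COLOR_BGR2HSV); m=cv2.inRange(h,(100,110,50),(125,255,255))
y=np.array([-np.sin(.103),np.cos(.103),0]); c=np.array([.5185,-.1195,.034])
for t in(.055,.03,.01,-.01,-.055):
    u,v=proj(f,[c+t*y])[0]; col=np.where(m[225:275,int(round(u))])[0]+225
    print(t,round(u,1),round(v,1),"blue rows",col.min() if len(col) else None,col.max() if len(col) else None, "10mm=",round(v-proj(f,[c+t*y+[0,0,.01]])[0][1],1))
E
```

```text
0.055 324.9 241.5 blue rows None None 10mm= 3.3
0.03 330.3 244.7 blue rows 241 249 10mm= 3.3
0.01 334.8 247.4 blue rows 245 251 10mm= 3.3
-0.01 339.3 250.1 blue rows 247 254 10mm= 3.4
-0.055 349.9 256.4 blue rows 253 260 10mm= 3.4
```

```bash
python3 -c "
from station import arm; print(arm.job_done())"
```

```text
the job is handed in; nothing more can be done
None
```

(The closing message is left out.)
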